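Open the orange push-and-turn solvent can

TASK

Open the solvent can with the orange child-resistant cap: push the cap down hard against its spring, and while it is down turn it anticlockwise (seen from above) about a sixth of a turn. Then lift the cap off and set it gently, wing up, flat on the floor of the steel drip tray. Leave the look-alike can with the blue cap where it stands.

Things in the scene. Friction and masses are not known exactly. Their poses are not given: they have to be found in the camera images.
- cap_mid (a point): Orange cap, loose, 60 g: a round skirt and disc 58 mm wide, 24 mm high, and on it an upright wing to grip, 48 mm long (cap x), 14 thick (cap y), 24 high. Point: on the axis, half-way up, level with the disc's top; wing top and cap's lower edge 24 mm above and below. Free: lifts off at 38 to 84 degrees of anticlockwise turn (60 best; stop at 84); raise 20 mm before moving sideways. 3 mm side play.
- solvent_can: Metal can, orange label, 120 (x) by 90 (y) by 140 mm high, screwed down in a cradle. Origin: centre of underside, z up. The cap sits on its axis, axes parallel, cap_mid 174 mm above the origin. Lock: a spring lifts the cap (8 N at rest); turns only anticlockwise from above, and only if pushed down over 6 mm (15.5 N; 8 mm is good, 18 N; hard stop 10 mm, 20.5 N) up to 40 degrees.
- tray: Shallow open steel drip tray fixed on the bench, outside 180 mm (its x) by 150 mm (its y) by 20 mm high, walls 4 mm, floor 4 mm thick. Origin: centre of its underside, on the bench, z up.
- blue_can_mid (a point): Bystander: a loose can of the same shape with a blue label and a blue cap of the same shape, 0.7 to 0.95 kg, 198 mm high over all, standing on the bench. The point is on its axis half-way up, 99 mm above the bench. To be left alone.
Things that resemble listed ones, but are neither listed nor needed, are in the scene too. Of the things that look like the part that bears cap_mid, the larger one is meant.

How it is judged (in metres and radians):
On the way, in this order (a step that is already met when the one before it is completed fails the run):
1. the cap is turned past 11 degrees while pushed down over 4.5 mm on the neck (angle between the x axis of cap_mid and the x axis of solvent_can, either way round above 0.2 rad and horizontal distance between cap_mid and solvent_can below 0.012 m and z of cap_mid in the frame of solvent_can below 0.1695 m), for 0.05 s.
2. the cap is turned past 32 degrees while still on the neck (angle between the x axis of cap_mid and the x axis of solvent_can, either way round above 0.56 rad and horizontal distance between cap_mid and solvent_can below 0.012 m and z of cap_mid in the frame of solvent_can below 0.181 m), for 0.05 s.
At the end, for the whole second after the job is handed in: The orange cap is off the can and lies at rest inside the steel tray, flat on its floor (its middle point less than 34 mm above the tray's underside), wing up (within 10 degrees); the blue-capped can is within 20 mm of where it stood (x of cap_mid in the frame of tray between -0.065 and 0.065 m and y of cap_mid in the frame of tray between -0.05 and 0.05 m and z of cap_mid in the frame of tray below 0.034 m and angle between cap_mid's own z axis and vertical below 0.17 rad and linear speed of cap below 0.02 m/s and distance of blue_can_mid from where it was at the start of the episode below 0.02 m); the robot touches nothing.
It fails at once if the blue-capped can is moved 20 mm or more, or tipped over 20 degrees (distance of blue_can_mid from where it was at the start of the episode above 0.02 m or angle between blue_can_mid's own z axis and vertical above 0.35 rad).
It fails at once if the cap is dropped into the tray from more than about 40 mm (linear speed of cap above 0.9 m/s and contact force between cap and the fingers below 0.1 N and horizontal distance between cap_mid and tray below 0.13 m).
It also fails if it takes over 43 s, if anything falls off the work surface, if the arm or the gripper's body presses on something with over 40 N, if the wrist force passes 120 N, or if a joint passes its speed limit or range.

ROBOT

A 6-joint arm with a two-finger parallel gripper is mounted at the origin on the work surface. World frame = base frame: x ahead of the robot, y to its left, z up, the work surface at z = 0. Lengths are in mm, angles in rad, forces in N, time in s.
With the tool pointing down it reaches from about 400 to 925 mm from the base axis. Payload 12.5 kg.
Tool frame: the origin (TCP) lies on the front face of the gripper's body, between the roots of the fingers; the fingertips stand 78 mm ahead of it and the grasp point (between the pads) lies 59 mm ahead of it (env.nose_length is the distance from the TCP to the fingertips, in mm); z points along the fingers, y is the line along which they close (so a half turn about z gives the same grasp; the last joint's range is limited). The gripper opens to 95 mm and grips with 3 to 60 N. Pads are 20 mm wide; open, the fingers measure 119 mm over their backs; the gripper's body (75 mm by 180 mm) begins 59 mm behind the grasp point.
Start: joints at [1.22, 0.491, 1.559, -0, 1.092, -0.106], TCP at [151.456, 606.382, 292.261] pointing down, gripper open.
Joint ranges: [-3.1, 3.1], [-0.84, 2.19], [0.05, 2.79], [-1.13, 4.28], [0.06, 2.93], [-2.69, 2.69]. Speed limits (rad/s): [2.22, 2.22, 2.79, 3.14, 3.14, 3.14].

INTERFACE

Orientations are given as [roll, pitch, yaw] about the fixed x, y, z axes, in that order (R = Rz(yaw) Ry(pitch) Rx(roll)).
In Python, from cell import env gives the robot as it stands.
- The arm moves only by the tool jog_arm, never from a script. Its argument "motion" is a list of rows, each a list of 7 numbers: the turn, a rotation vector about the tool's x, y, z in degrees, then the shift along the tool's x, y, z in mm, then the finger opening in mm, from 0 to 95.1. In form: [[wx, wy, wz, x, y, z, hand], ...]. A call has 1 to 10 rows; each row shifts and turns the commanded pose from where the row before left it, along the tool's axes as they then stand; what a row does not reach is not made up. A row lasts 1/8 s, in which the tool goes at most 62.5 mm and 10.7 degrees, less where a joint would pass 70% of its speed; a pose out of reach is approached as far as the arm can. A call is refused whole if a number of a shift passes 62.5 or a number of a turn 10.7, either way. A call with a gripper value outside its range is refused whole. The fingers move at their own pace and stop on an object; the grip force is fixed at half the most. Time passes only in rows, so rows that do not move let the fingers close. It gives the time, the measured TCP pose, the force, the opening and the grip force at its end, in the units of the state.
- env.state(): the state, without advancing time (a new reading comes with each control period).
- env.read_camera(name): name is "side" or "top" or "wrist"; returns a dict with "color" (480x640x3 uint8, red, green, blue), "z_map" (480x640 float32, mm along the optical axis (not along the pixel's ray), 0 where there is no reading), "camera_matrix" (3x3 intrinsics, pixels), "world_to_cam" (4x4, takes a point from world to camera coordinates). Camera axes: x right, y up, looking along -z (the intrinsics and any distortion apply to the point x, -y, -z); pixel columns grow to the right and rows downward; lengths in mm; the calibration is good to about 2 mm. The wrist camera is an equidistant fisheye: a pixel r from the principal point sees the ray r / f radians off the axis. A picture is of the moment at which its call begins.
- env.job_done(): hands the job in; it is judged then, once.
Trained networks look in the newest picture that a camera, given by its name, has taken for a name from the list of things; names that differ only in an ending like _2 or _b are one class to them, and where a whole thing is asked for, a point or a joint stands for the part that bears it (a point fixed in the world has none). Each returns a list of dicts, best first, with "score" (0 to 1); they miss things now and then, are a little off and sometimes report something else, mostly with a low value. They report only what shows in the picture. A call takes as long as a camera call. They do not tell look-alikes from the thing itself.
- env.recognise(camera, thing): "location" ([column, row] in pixels, amid what is visible of it).
The state is a dict: "t": time; "joints": joint angles; "qvel": joint speeds; "tau": joint torques, N m; "eef_pos": TCP position; "tcp_rot": TCP orientation; "ft_force": force on the tool from outside, world axes, zero at the start; "moment": the same for the moment, N m; "opening": opening from 0.0 (shut) to 1.0 (fully open); "grip_force": force on a finger pad.
Only numpy, scipy, OpenCV 4.12 (cv2) and the standard library are available. Lean on these libraries where they do the work, as an engineer would, in place of code of your own. Each camera call takes 0.05 s, during which the arm holds its last target. There are 200 camera calls.

## Working session

There is one attempt and no reset: what is moved stays moved. The work goes in short steps, Python scripts to look and compute and a tool call to move; the robot and the scene stay as the last step left them, time stands still between calls to the robot, and variables do not carry over. Pictures are saved under pics/ and viewed, at most 10 in all, crops included, and the job is handed in when it is done.

Besides the shell and the picture viewer there is one more tool, called after "Call:" as name([rows], argument=value, ...), one row to a line, values as JSON. jog_arm: Moves the arm, as the interface text tells. Its arguments: {"type":"object","properties":{"motion":{"type":"array"}},"required":["motion"]}

```bash
mkdir -p pics; cat > h.py <<'E'
import numpy as np, cv2
from cell import env
def world(im,c,r,z=None,s=2):
    """pixel -> world via depth (pinhole cams)"""
    K=im["camera_matrix"];T=np.linalg.inv(im["world_to_cam"])
    c=int(round(c));r=int(round(r))
    d=im["z_map"][max(r-s,0):r+s+1,max(c-s,0):c+s+1];d=np.median(d[d>0])
    p=np.array([(c-K[0,2])/K[0,0]*d,-(r-K[1,2])/K[1,1]*d,-d,1])
    return (T@p)[:3]
def cloud(im):
    K=im["camera_matrix"];T=np.linalg.inv(im["world_to_cam"]);d=im["z_map"]
    v,u=np.mgrid[:480,:640]
    P=np.stack([(u-K[0,2])/K[0,0]*d,-(v-K[1,2])/K[1,1]*d,-d,np.ones_like(d)],-1)@T.T
    return P[...,:3]
E
python3 - <<'E'
from h import *
for n in("top","side"):
    im=env.read_camera(n);cv2.imwrite(f"pics/{n}0.png",im["color"][...,::-1])
    print(n,np.round(im["camera_matrix"][:2],1).tolist(),np.round(np.linalg.inv(im["world_to_cam"])[:3,3]))
    for t in("cap_mid","solvent_can","tray","blue_can_mid"):
        for d in env.recognise(n,t):
            print(n,t,round(d["score"],2),np.round(d["location"]),np.round(world(im,*d["location"])))
print(env.state())
E
```

```text
top [[522.8, 0.0, 313.8], [0.0, 522.8, 236.0]] [ 391.  -13. 1197.]
top cap_mid 0.76 [303. 198.] [621.  25. 197.]
top cap_mid 0.63 [311. 269.] [496.  11.  32.]
top solvent_can 0.93 [309. 212.] [603.  14. 144.]
top tray 0.89 [180. 279.] [472. 311.   5.]
top tray 0.22 [308. 214.] [600.  16. 142.]
top blue_can_mid 0.73 [447. 244.] [ 536. -259.  174.]
side [[472.5, 0.0, 318.8], [0.0, 472.5, 240.4]] [ 100. -416.  599.]
side cap_mid 0.78 [299. 308.] [488.   2.  17.]
side cap_mid 0.69 [343. 247.] [585. -11. 100.]
side solvent_can 0.88 [342. 246.] [583. -10. 102.]
side solvent_can 0.4 [189. 246.] [469. 302.   4.]
side tray 0.65 [189. 246.] [469. 302.   4.]
side blue_can_mid 0.57 [467. 354.] [ 488. -291.  139.]
{'t': 0.5, 'joints': array([ 1.22038791e+00,  4.90917483e-01,  1.55895925e+00, -1.00121082e-05,
        1.09167805e+00, -1.05626125e-01]), 'qvel': array([ 3.19126671e-04, -3.81719456e-04,  5.93576368e-05,  1.23307609e-04,
       -7.67709776e-04, -4.11005889e-05]), 'tau': array([-6.62384755e-04, -6.12059355e+01, -2.58287555e+01,  6.93750079e-02,
        4.46304074e-02, -1.53132964e-05]), 'eef_pos': array([151.45811315, 606.36157791, 292.22964284]), 'tcp_rot': array([3.14155593e+00, 1.28285052e-05, 2.89681498e+00]), 'ft_force': array([-0.28508945, -0.23946232, -0.32937026]), 'moment': array([-0.07791986,  0.04417011, -0.01008725]), 'grip_force': 0.0, 'opening': 1.0023181789873035}
```

View pics/top0.png

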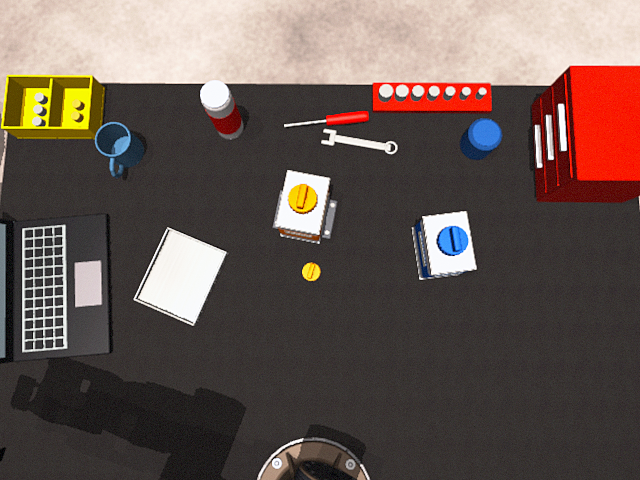

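View pics/side0.png

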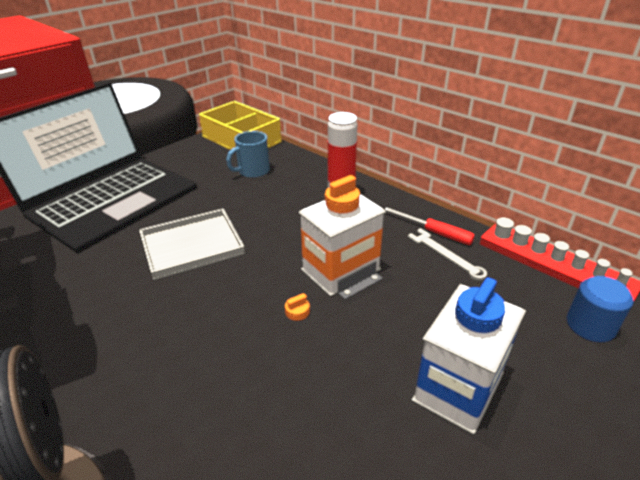

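Candidates for the orange cap in the top view: (303,198) is on the orange-labelled can, (311,270) is a small loose cap on the bench, and (452,240) is the blue cap on the blue can. The first fits, as it's larger and on the can. The tray is at (181,277). In the side view the wing stands at (342,187). Next I'll measure the cap and tray poses and take one close crop.

```bash
python3 - <<'E'
from h import *
im=env.read_camera("top");P=cloud(im);C=im["color"].astype(int)
d=np.hypot(P[...,0]-610,P[...,1]-18)
org=(C[...,0]-C[...,2]>90)
def rect(m,t):
    (c,s,a)=cv2.minAreaRect(P[m][:,:2].astype(np.float32)); print(t,m.sum(),np.round(c,1),np.round(s,1),round(a,1),"z",np.round(np.percentile(P[m][:,2],[5,50,95]),1),"mean",P[m].mean(0).round(1))
rect((d<60)&(P[...,2]>188)&org,"wing")
rect((d<60)&(P[...,2]>165)&(P[...,2]<183)&org,"disc")
m=(d<90)&(P[...,2]>130)&(P[...,2]<155)&~org
rect(m,"cantop")
A=np.c_[P[m][:,:2],np.ones(m.sum())];print("plane",np.linalg.lstsq(A,P[m][:,2],rcond=None)[0])
m=(np.hypot(P[...,0]-472,P[...,1]-311)<130)&(C.min(-1)>110)&(P[...,2]<40);rect(m,"tray")
m=(np.hypot(P[...,0]-472,P[...,1]-311)<60);print("floor",P[m].mean(0),np.median(P[m][:,2]))
crop=im["color"][150:300,230:390,::-1];cv2.imwrite("pics/crop.png",cv2.resize(crop,None,fx=4,fy=4,interpolation=cv2.INTER_CUBIC))
s=env.read_camera("side");Q=cloud(s);C=s["color"].astype(int);o=(C[...,0]-C[...,2]>90)
d=np.hypot(Q[...,0]-610,Q[...,1]-18)
for lo,hi in((193,230),(165,185)):
    m=(d<60)&(Q[...,2]>lo)&(Q[...,2]<hi)&o
    (c,z,a)=cv2.minAreaRect(Q[m][:,:2].astype(np.float32));print("side",m.sum(),c,z,a,Q[m].mean(0).round(1),Q[m][:,2].max())
E
```

```text
wing 173 [627.  29.] [13.9 46.7] 78.7 z [194.1 197.7 201.1] mean [626.   28.9 197.7]
disc 458 [625.4  28. ] [54.6 56.3] 1.6 z [169.1 174.1 177.2] mean [624.1  27.6 173.9]
cantop 1831 [628.1  29.1] [ 92.2 123.2] 79.8 z [135.3 139.7 143.2] mean [623.4  28.4 139.6]
plane [3.89577823e-03 1.91336850e-03 1.37084742e+02]
tray 5157 [479.4 310. ] [153.5 183.9] 67.8 z [ 0.4  4.7 19.9] mean [479.9 309.6   6. ]
floor [471.69755504 310.96394881   4.25556654] 4.261888361525166
side 156 (624.3768920898438, 26.44426727294922) (15.073770523071289, 48.96307373046875) 82.72021484375 [622.   25.3 196.8] 199.40321706744834
side 515 (619.5592651367188, 21.815853118896484) (45.10922622680664, 58.357364654541016) 42.8854866027832 [615.8  17.4 174. ] 184.9560067463878
```

View pics/crop.png

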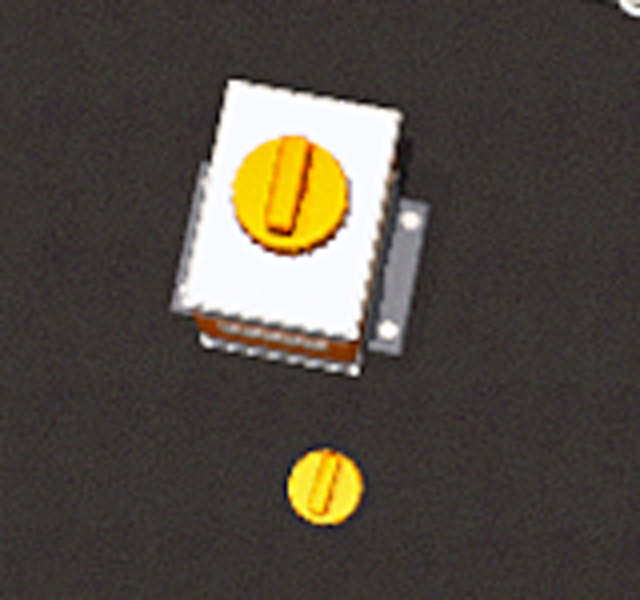

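The top crop confirms it: the larger orange cap sits on the can, with its wing at about -10.5° in world yaw, parallel to the can's x axis. The small loose cap below is the decoy. Cap axis is about (625.5, 28) and the wing top is at z≈198. Approaching now.

Call:
jog_arm([
  [0,0,0,-40,-30,0,95],
  [0,0,0,-45,-33,0,95],
  [0,0,0,-45,-33,0,95],
  [0,0,0,-45,-33,0,95],
  [0,0,0,-45,-33,0,95],
  [0,0,0,-45,-33,0,95],
  [0,0,0,-45,-33,0,95],
  [0,0,0,-45,-33,0,95],
  [0,0,0,-45,-33,0,95],
  [0,0,0,-45,-33,0,95],
])

```text
t: 1.85
eef_pos: [505.0, 179.7, 292.5]
tcp_rot: [3.141, 0.0, 2.897]
ft_force: [0.3, 0.2, 1.1]
opening: 1.002
grip_force: 0.0
```

```bash
cat >> h.py <<'E'
from scipy.spatial.transform import Rotation as Ro
def delta(x,y,z):
    s=env.state();R=Ro.from_euler('xyz',s["tcp_rot"])
    print("t",round(s["t"],2),"pos",s["eef_pos"].round(1),"yaw",round(np.degrees(s["tcp_rot"][2]),2),"q",s["joints"].round(2),"F",s["ft_force"].round(1))
    print("tool delta",R.inv().apply(np.array([x,y,z])-s["eef_pos"]).round(1))
E
python3 -c "
from h import *
delta(625.5,28,292)"
```

```text
t 1.85 pos [505.  179.7 292.5] yaw 165.97 q [ 0.22  0.36  1.78  0.    1.   -1.11] F [0.3 0.2 1.1]
tool delta [-153.7 -117.9    0.5]
```

Call:
jog_arm([
  [0,0,0,-45,-35,0,70],
  [0,0,0,-45,-35,0,70],
  [0,0,0,-40,-30,0,70],
  [0,0,0,-20,-15,0,70],
  [0,0,-3.5,0,0,0,70],
  [0,0,0,0,0,0,70],
  [0,0,0,0,0,0,70],
])

```text
t: 2.72
eef_pos: [621.3, 34.0, 292.4]
tcp_rot: [3.141, 0.0, 2.957]
ft_force: [0.7, -0.3, 0.6]
opening: 0.732
grip_force: 0.0
```

```bash
python3 - <<'E'
from h import *
delta(625.5,28,256)
im=env.read_camera("wrist");cv2.imwrite("pics/w1.png",im["color"][...,::-1])
K=im["camera_matrix"];W=im["world_to_cam"];print(K.round(1).tolist(),env.recognise("wrist","cap_mid"))
C=im["color"].astype(int);v,u=np.mgrid[:480,:640]
a=(u-K[0,2])/K[0,0];b=(v-K[1,2])/K[1,1];th=np.hypot(a,b);k=np.where(th>1e-6,np.tan(np.minimum(th,1.4))/np.maximum(th,1e-6),1)
d=im["z_map"];P=np.stack([a*k*d,-b*k*d,-d,np.ones_like(d)],-1)@np.linalg.inv(W).T
P=P[...,:3];m=(C[...,0]-C[...,2]>90)&(d>0)&(np.hypot(P[...,0]-625,P[...,1]-28)<45)
for lo,hi in((192,206),(168,180)):
    q=m&(P[...,2]>lo)&(P[...,2]<hi)
    if q.sum()>20: print(lo,q.sum(),cv2.minAreaRect(P[q][:,:2].astype(np.float32)),P[q].mean(0).round(1))
E
```

```text
t 2.73 pos [621.3  34.  292.4] yaw 169.45 q [-0.05  0.49  1.57  0.    1.09 -1.44] F [ 0.7 -0.3  0.6]
tool delta [-5.2 -5.2 36.4]
[[371.6, 0.0, 321.0], [0.0, 371.6, 242.4], [0.0, 0.0, 1.0]] [{'location': [271.9, 97.0], 'score': 0.79}, {'location': [311.7, 274.4], 'score': 0.57}]
192 2027 ((625.2374877929688, 26.268800735473633), (14.077277183532715, 46.91679000854492), 79.53196716308594) [623.6  26.8 198.3]
168 4719 ((625.2256469726562, 26.892589569091797), (57.56789779663086, 57.79151916503906), 82.7291030883789) [622.6  27.3 174.5]
```

View pics/w1.png

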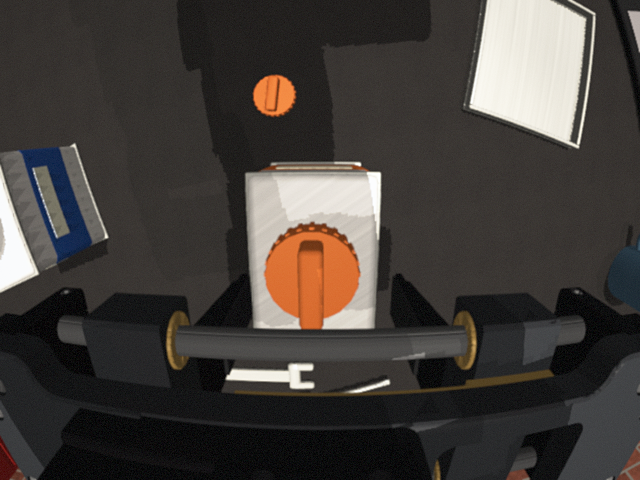

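The wrist view shows the orange cap at (311,275) with its wing vertical, so it's aligned with the gripper. The decoy is at (274,95) and the tray is top right. The cap centre now reads (625.2, 26.5). I'll align, go down and close.

Call:
jog_arm([
  [0,0,0,-5,-6.5,0,60],
  [0,0,0,0,0,15,50],
  [0,0,0,0,0,15,50],
  [0,0,0,0,0,7,50],
  [0,0,0,0,0,0,50],
  [0,0,0,0,0,0,0],
  [0,0,0,0,0,0,0],
  [0,0,0,0,0,0,0],
  [0,0,0,0,0,0,0],
  [0,0,0,0,0,0,0],
])

```text
t: 4.08
eef_pos: [625.4, 26.4, 255.4]
tcp_rot: [3.141, 0.0, 2.958]
ft_force: [1.4, 3.4, 2.2]
opening: 0.148
grip_force: 30.0
```

Call:
jog_arm([
  [0,0,0,0,0,3,0],
  [0,0,0,0,0,3,0],
  [0,0,0,0,0,2,0],
  [0,0,0,0,0,0,0],
  [0,0,0,0,0,0,0],
])

```text
t: 4.7
eef_pos: [625.4, 26.4, 248.9]
tcp_rot: [3.141, 0.002, 2.958]
ft_force: [-4.1, 3.1, 14.9]
opening: 0.144
grip_force: 30.0
```

Call:
jog_arm([
  [0,0,0,0,0,3,0],
  [0,0,0,0,0,0,0],
  [0,0,0,0,0,0,0],
])

```text
t: 5.08
eef_pos: [625.4, 26.4, 246.3]
tcp_rot: [3.141, 0.002, 2.958]
ft_force: [-6.1, 4.3, 17.7]
opening: 0.147
grip_force: 30.0
```

Call:
jog_arm([
  [0,0,-5,0,0,0,0],
  [0,0,-5,0,0,0,0],
  [0,0,-5,0,0,0,0],
  [0,0,-5,0,0,0,0],
  [0,0,0,0,0,0,0],
  [0,0,0,0,0,0,0],
])

```text
t: 5.82
eef_pos: [626.2, 26.1, 246.7]
tcp_rot: [-3.141, 0.005, -2.976]
ft_force: [-1.8, 1.6, 17.8]
opening: 0.146
grip_force: 30.0
```

```bash
python3 -c "
from h import *
delta(625.2,26.5,246);print(env.state()['moment'])"
```

```text
t 5.83 pos [626.2  26.1 246.7] yaw -170.51 q [-0.06  0.54  1.61  0.    0.99 -1.8 ] F [-1.8  1.6 17.8]
tool delta [0.9 0.6 0.7]
[0.44219805 0.27389989 0.04475389]
```

Call:
jog_arm([
  [0,0,-6,0,0,0.5,0],
  [0,0,-6,0,0,0,0],
  [0,0,-6,0,0,0,0],
  [0,0,-6,0,0,0,0],
  [0,0,-6,0,0,0,0],
  [0,0,-6,0,0,0,0],
  [0,0,-4,0,0,0,0],
  [0,0,0,0,0,0,0],
  [0,0,0,0,0,0,0],
])

```text
t: 6.95
eef_pos: [626.6, 26.2, 246.4]
tcp_rot: [-3.137, 0.004, -2.278]
ft_force: [0.8, 2.0, 17.4]
opening: 0.145
grip_force: 30.0
```

```bash
python3 -c "
from h import *
delta(625.2,26.5,246);print(env.state()['moment'])
im=env.read_camera('wrist');cv2.imwrite('pics/w2.png',im['color'][120:420,120:520,::-1])"
```

```text
t 6.95 pos [626.6  26.2 246.4] yaw -130.52 q [-0.06  0.54  1.61  0.    0.99 -2.5 ] F [ 0.8  2.  17.4]
tool delta [0.6 1.3 0.4]
[0.55306836 0.12357414 0.04143642]
```

View pics/w2.png

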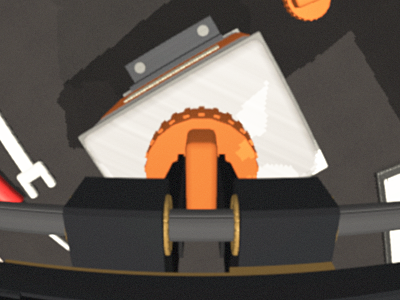

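The wing at (200,165) in the crop is still aligned with the fingers, and the can has turned about 60° relative to it. So the cap is unlocked, and I'll lift.

Call:
jog_arm([
  [0,0,0,0,0,-6,0],
  [0,0,0,0,0,-6,0],
  [0,0,0,0,0,-10,0],
  [0,0,0,0,0,-15,0],
  [0,0,0,0,0,-20,0],
  [0,0,0,0,0,-20,0],
  [0,0,0,0,0,0,0],
])

```text
t: 7.88
eef_pos: [625.5, 25.9, 322.3]
tcp_rot: [-3.14, 0.001, -2.278]
ft_force: [1.0, -0.2, -1.5]
opening: 0.144
grip_force: 30.0
```

```bash
python3 -c "
from h import *
delta(479,309.5,323)
im=env.read_camera('side');cv2.imwrite('pics/s2.png',im['color'][...,::-1])"
```

```text
t 7.88 pos [625.5  25.9 322.3] yaw -130.53 q [-0.06  0.46  1.52 -0.    1.15 -2.5 ] F [ 1.  -0.2 -1.5]
tool delta [-120.3  295.6   -1.1]
```

View pics/s2.png

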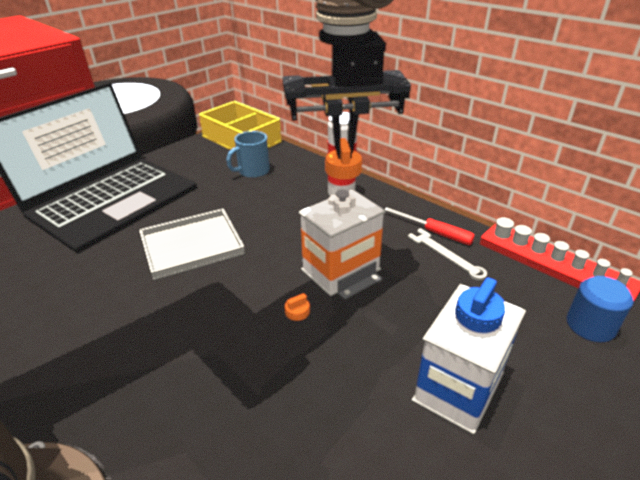

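The cap is held clear of the neck at (343,160). Moving over the tray.

Call:
jog_arm([
  [0,0,0,-10,25,0,0],
  [0,0,0,-15,37,0,0],
  [0,0,0,-15,37,0,0],
  [0,0,0,-15,37,0,0],
  [0,0,0,-15,37,0,0],
  [0,0,0,-15,37,0,0],
  [0,0,0,-15,37,0,0],
  [0,0,0,-12,30,0,0],
  [0,0,0,-8,19,0,0],
  [0,0,0,0,0,0,0],
])

```text
t: 9.18
eef_pos: [477.8, 310.3, 320.2]
tcp_rot: [3.141, -0.001, -2.277]
ft_force: [0.6, 0.2, -1.4]
opening: 0.142
grip_force: 30.0
```

Call:
jog_arm([
  [0,0,0,0,0,20,0],
  [0,0,0,0,0,40,0],
  [0,0,0,0,0,40,0],
  [0,0,0,0,0,40,0],
  [0,0,0,0,0,30,0],
  [0,0,0,0,0,20,0],
  [0,0,0,0,0,0,0],
  [0,0,0,0,0,0,0],
])

```text
t: 10.18
eef_pos: [478.9, 309.3, 131.4]
tcp_rot: [-3.141, 0.001, -2.279]
ft_force: [-0.4, -0.5, 0.2]
opening: 0.143
grip_force: 30.0
```

```bash
python3 -c "
from h import *
delta(479,309.5,107)
im=env.read_camera('side');cv2.imwrite('pics/s3.png',cv2.resize(im['color'][130:310,80:320,::-1],None,fx=3,fy=3))"
```

```text
t 10.18 pos [478.9 309.3 131.4] yaw -130.56 q [ 0.46  0.62  1.84 -0.    0.68 -1.98] F [-0.4 -0.5  0.2]
tool delta [-0.2  0.1 24.4]
```

View pics/s3.png

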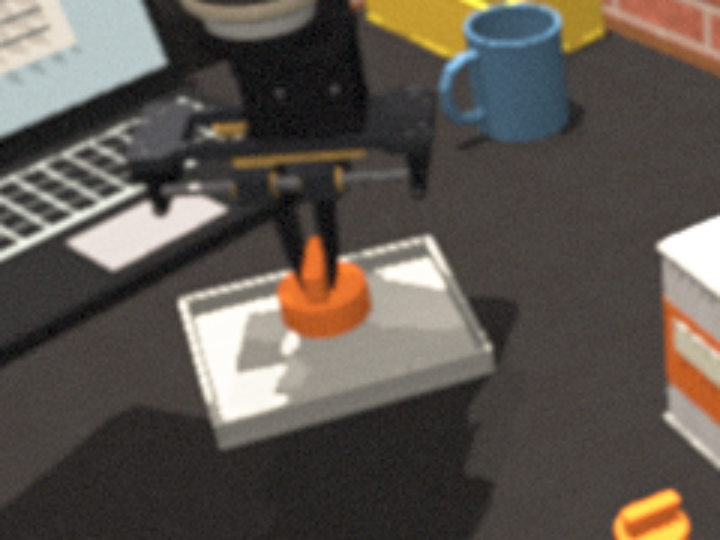

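The cap hangs upright over the tray, about 24 mm above the floor. Lowering the rest of the way.

Call:
jog_arm([
  [0,0,0,0,0,10,0],
  [0,0,0,0,0,7,0],
  [0,0,0,0,0,4,0],
  [0,0,0,0,0,1,0],
  [0,0,0,0,0,1,0],
  [0,0,0,0,0,0,0],
])

```text
t: 10.98
eef_pos: [478.1, 309.7, 109.3]
tcp_rot: [-3.141, 0.0, -2.278]
ft_force: [-5.9, -3.5, 21.3]
opening: 0.145
grip_force: 30.0
```

Touched down. I'll ease off, then release slowly and lift away.

Call:
jog_arm([
  [0,0,0,0,0,-1,0],
  [0,0,0,0,0,0,20],
  [0,0,0,0,0,0,30],
  [0,0,0,0,0,0,45],
  [0,0,0,0,0,-10,45],
  [0,0,0,0,0,-25,45],
  [0,0,0,0,0,-40,45],
  [0,0,0,0,0,-50,45],
  [0,0,0,0,0,-50,45],
  [0,0,0,0,0,0,45],
])

```text
t: 12.22
eef_pos: [478.9, 310.0, 288.0]
tcp_rot: [-3.139, 0.007, -2.278]
ft_force: [-0.3, 0.4, -0.1]
opening: 0.473
grip_force: 0.0
```

```bash
python3 -c "
from h import *
delta(479,309.5,280)
im=env.read_camera('side');cv2.imwrite('pics/s4.png',im['color'][...,::-1])
P=cloud(im);C=im['color'].astype(int)
m=(np.hypot(P[...,0]-478,P[...,1]-310)<60)&(C[...,0]-C[...,2]>90)
print(m.sum(),np.percentile(P[m],[2,50,98],axis=0).round(1))"
```

```text
t 12.22 pos [478.9 310.  288. ] yaw -130.52 q [ 0.46  0.42  1.7   0.    1.01 -1.98] F [-0.3  0.4 -0.1]
tool delta [ 0.4 -0.3  8. ]
674 [[448.5 280.9   7.3]
 [469.8 295.   27.8]
 [501.9 329.7  52.5]]
```

View pics/s4.png

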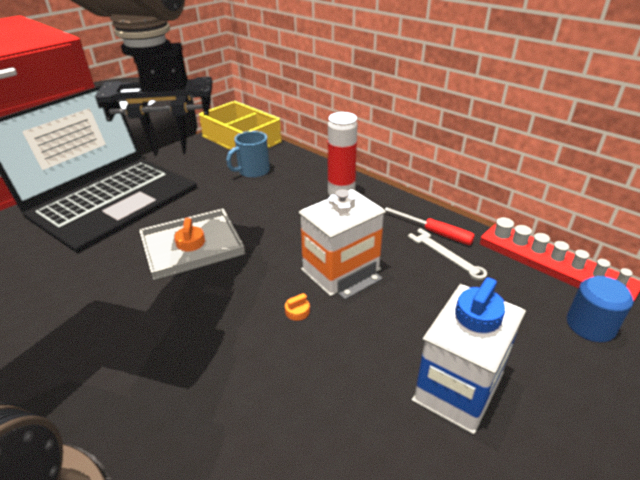

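The cap lies flat, wing up, in the tray at (190,237): the disc top is at z≈28 and the wing top at ≈52. The blue can hasn't moved and the gripper is clear.

```bash
python3 -c "
from cell import env
print(env.job_done())"
```

```text
the job is handed in; nothing more can be done
None
```

The orange cap was pushed down, turned about 60° anticlockwise, lifted off and set flat, wing up, in the steel drip tray; the blue-capped can was left alone, and the job is handed in at about 12 s (no verdict was returned).

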